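Draw a dish from the bottom of the dispenser and set it on the balance

TASK

Fetch one clean dish for weighing: push the knob of the dish dispenser's slide all the way in so that the bottom dish comes out onto the landing, and draw the slide fully back so that the stack drops down for the next one. Set the dish, lid up, gently on the middle of the balance pan; take only that one dish, do not let it fall, and leave everything else on the bench where it is.

Things in the scene. Friction and masses are not known exactly. Their poses are not given: they have to be found in the camera images.
- dispenser: Fixed dish dispenser. Grey base plate 84 (x) x 250 (y) x 8 mm; origin at the centre of its underside, +y = feed direction. Tower 60 x 60 mm outside, slots in its sides, axis at local y = +21 mm, 103 mm tall with fixed grey cover, holds five dishes. The exit face stops 17.5 mm above the plate: only the bottom dish passes out at +y onto the flat landing (4 mm lip at local y = +119 mm).
- stack_floor (a point): Point on the tower's axis on top of the base plate (8 mm above the bench), where the underside of the bottom dish rests; axes as the dispenser's.
- landing (a point): Point on top of the base plate, 71 mm in +y from the tower's axis, where the middle of the dish lies (within about 3 mm) once the slide has been pushed all the way in; axes as the dispenser's. Nothing stands beside the landing; the nearest tower face is 41 mm away in -y.
- slide (a joint): Slide position in m: 0 = fully back (home), 0.078 = pushed all the way in along the dispenser's +y. About 1.2 N friction, stays where left; may start up to 4 mm from home. Its V nose, 34 mm behind the tower axis at 0, pushes the bottom dish out; its top holds the stack up meanwhile; as it comes back the next dish drops onto the base.
- slide_knob (a point): Middle of the upright black round knob on the slide: 20 mm diameter, 26 mm tall, middle 50 mm above the bench, on a 10 mm stem (slide's top is 21 mm above the bench). Moves with the slide: 132 mm behind (-y of) the tower's axis at home, 54 mm behind it when pushed in.
- dish_0: The bottom one of five equal round lidded dishes (white dish, clear lid): 52 mm diameter over the lid, 15 mm high (lid side from 4.5 to 15 mm up, below it the dish is 48 mm wide), 15 to 31 g; origin at the centre of its underside, z up through the lid.
- dish_1: Second dish from the bottom, same form; it rests on the base in its turn when the stack drops.
- dish_2: Third dish from the bottom.
- dish_3: Fourth dish from the bottom.
- dish_4: Top dish of the stack.
- balance: Compact bench balance, fixed, white housing 205 (x) x 150 (y) x 36 mm with its display at the -x end; origin at the centre of its underside. A round steel pan, 112 mm in diameter, lies above the housing with its middle at local x = +28 mm.
- pan (a point): Middle of the pan's flat top, 48 mm above the bench.
- tweezers: Bystander: steel tweezers lying flat, 122 mm long; origin at the middle.
- timer: Bystander: flat white timer, 62 x 62 x 17 mm.
- kit_box: Bystander: small dark blue carton, 48 x 70 x 30 mm.
- bottle_small: Bystander: small bottle with a green cap, 38 mm diameter, 70 mm tall.

How it is judged:
On the way:
1. the slide has been pushed in and the bottom dish lies on the landing, clear of the tower (value of joint slide above 0.066 m and y of dish_0 in the frame of stack_floor above 0.058 m and z of dish_0 in the frame of stack_floor below 0.005 m), for 0.1 s.
At the end, for the whole second after the job is handed in: The bottom dish lies lid up, at rest, on the balance pan within 25 mm of its middle; the slide is within 8 mm of home; the other four dishes lie level in the tower within 14 mm of its axis, the stack dropped by one dish with the second now on the base (heights within 4 mm) (horizontal distance between dish_0 and pan below 0.025 m and z of dish_0 in the frame of pan between -0.004 and 0.004 m and angle between each of dish_0, dish_1, dish_2, dish_3, dish_4's own z axis and vertical below 0.1 rad and linear speed of dish_0 below 0.02 m/s and value of joint slide below 0.008 m and horizontal distance between each of dish_1, dish_2, dish_3, dish_4 and stack_floor below 0.014 m and z of dish_1 in the frame of stack_floor between -0.004 and 0.004 m and z of dish_2 in the frame of stack_floor between 0.011 and 0.019 m and z of dish_3 in the frame of stack_floor between 0.026 and 0.034 m and z of dish_4 in the frame of stack_floor between 0.041 and 0.049 m); the robot touches nothing.
It fails at once if the dish is dropped or flung (faster than 0.5 m/s while the fingers do not touch it) (linear speed of dish_0 above 0.5 m/s and contact force between the fingers and dish_0 below 0.02 N).
It fails at once if a second dish comes out of the tower (more than 35 mm from its axis) (horizontal distance between any of dish_1, dish_2, dish_3, dish_4 and stack_floor above 0.035 m).
It fails at once if a bystander is moved by more than 30 mm (distance of any of tweezers, timer, kit_box, bottle_small from where it was at the start of the episode above 0.03 m).
It also fails if it takes over 51 s, if anything falls off the work surface, if the arm or the gripper's body presses on something with over 40 N, if the wrist force passes 120 N, or if a joint passes its speed limit or range.

ROBOT

A 7-joint arm with a two-finger parallel gripper is mounted at the origin on a cart in front of the work surface, level with it; the furniture and walls round the work are solid. World frame = base frame: x ahead of the robot, y to its left, z up, the work surface at z = 0. Lengths are in m, angles in rad, forces in N, time in s.
With the tool pointing down it reaches from about 0.4 to 0.85 m from the base axis. Payload 10.4 kg.
Tool frame: the origin (TCP) lies at the very end of the fingers, on their centre line; the grasp point (between the pads) lies 19 mm behind it; z points along the fingers, y is the line along which they close (so a half turn about z gives the same grasp; the last joint's range is limited). The gripper opens to 85 mm and grips with 20 to 120 N. Pads are 22 mm wide; open, the fingers measure 114 mm over their backs; the gripper's body (76 mm by 85 mm) begins 54 mm behind the grasp point. The pads swing forward as they close: fully open they stand 13 mm farther back than shut.
Start: joints at [1.106, 0.332, -0.065, 1.46, 0.022, 1.35, -0.088], TCP at [0.267, -0.565, 0.211] pointing down, gripper open.
Joint ranges: [-2.6, 2.6], [-0.5, 2.12], [-1.47, 1.34], [0.16, 2.42], [-1.27, 4.41], [0.06, 2.06], [-2.6, 2.6]. Speed limits (rad/s): [2.22, 2.22, 2.79, 2.79, 3.14, 3.14, 3.14].

INTERFACE

Orientations are given as a unit quaternion [x, y, z, w].
In Python, from workcell import manip, vision, order gives the robot as it stands. The module is installed in compiled form; this text tells all that it offers.
- The arm moves only by the tool move_arm, never from a script. Its argument "motion" is a list of rows, each a list of 3 entries, a list of its own where there are three numbers: the shift along the tool's x, y, z scaled (see below), then the turn, a rotation vector about the tool's x, y, z scaled (see below), then the opening, from -1 (shut) to 1 (fully open). In form: [[[dx, dy, dz], [wx, wy, wz], hand], ...]. A call has 1 to 12 rows; each row shifts and turns the commanded pose from where the row before left it, along the tool's axes as they then stand; what a row does not reach is not made up. The controller multiplies each number of a shift by 0.75 m and each number of a turn by pi/4 rad. A row lasts 1/10 s, in which the tool goes at most 50 mm and 8.59 degrees, less where a joint would pass 70% of its speed; a pose out of reach is approached as far as the arm can. A call with a number of a shift or a turn outside -1 to 1 is refused whole. A call with a gripper value outside its range is refused whole. The fingers move at their own pace and stop on an object; "newtons" is the grip in N (left out, the last holds). Time passes only in rows, so rows that do not move let the fingers close. It gives the time, the measured TCP pose, the force, the opening and the grip force at its end, in the units of the state.
- manip.get_obs(): the state, without advancing time (a new reading comes with each control period).
- vision.camera(name): name is "side" or "top" or "wrist"; returns a dict with "pixels" (420x560x3 uint8, red, green, blue), "fx", "fy", "cx", "cy" (pixels), "R" (3x3) and "t" (3): a world point X has camera coordinates R X + t. Camera axes: x right, y down, z forward; pixel columns grow to the right and rows downward; lengths in m; the calibration is good to about 2 mm. A picture is of the moment at which its call begins. There is no depth.
- order.hand_in(): hands the job in; it is judged then, once.
The state is a dict: "clock": time; "joint_pos": joint angles; "joint_velocities": joint speeds; "tau": joint torques, N m; "position": TCP position; "ee_rot": TCP orientation; "ft_force": force on the tool from outside, world axes, zero at the start; "torque": the same for the moment, N m; "grip_width": opening from 0.0 (shut) to 1.0 (fully open); "grasp_force": force on a finger pad.
Only numpy, scipy, OpenCV 4.12 (cv2) and the standard library are available. Lean on these libraries where they do the work, as an engineer would, in place of code of your own. Each camera call takes 0.05 s, during which the arm holds its last target. There are 200 camera calls.

## Working session

There is one attempt and no reset: what is moved stays moved. The work goes in short steps, Python scripts to look and compute and a tool call to move; the robot and the scene stay as the last step left them, time stands still between calls to the robot, and variables do not carry over. Pictures are saved under pics/ and viewed, at most 10 in all, crops included, and the job is handed in when it is done.

Besides the shell and the picture viewer there is one more tool, called after "Request:" by a JSON object that holds its "name" and its "arguments". move_arm: Moves the arm, as the interface text tells. Its arguments: {"type":"object","properties":{"motion":{"type":"array"},"newtons":{"type":"number"}},"required":["motion"]}

```bash
mkdir -p pics
python3 - <<'E'
from workcell import manip, vision
import cv2,pickle
for n in("top","side"):
    c=vision.camera(n); pickle.dump(c,open(n+".pkl","wb"))
    cv2.imwrite(f"pics/{n}0.png",cv2.resize(c["pixels"][:,:,::-1],(800,600),interpolation=cv2.INTER_CUBIC))
    print(n,c["fx"],c["cx"],c["cy"],c["R"],c["t"])
o=manip.get_obs();print(o)
E
```

```text
top 502.1120436553345 281.54352064321125 209.4075793922839 [[-0.0169728  -0.99982182 -0.00826195]
 [-0.9927991   0.01783244 -0.11845652]
 [ 0.11858275  0.00619192 -0.99292487]] [0.01850231 0.56327576 1.24044604]
side 397.83765660390657 273.4431242491404 207.20328393092396 [[-0.91137226 -0.41122254  0.01722293]
 [-0.28639839  0.60356608 -0.74409942]
 [ 0.29559528 -0.68308419 -0.66784686]] [0.5038446  0.20507737 0.89083086]
{'clock': 0.1, 'joint_pos': array([ 1.10637897,  0.33276639, -0.06469258,  1.46086943,  0.02160997,
        1.34987775, -0.08853706]), 'joint_velocities': array([ 0.00023709, -0.0028146 ,  0.00173811, -0.00045747, -0.00013419,
       -0.00015647, -0.00131257]), 'tau': array([ 2.00297494e-03, -6.26751208e+01,  4.94698563e-02, -3.92424488e+01,
        1.62586238e-02,  7.00391785e-03,  8.92236130e-06]), 'position': array([ 0.26707588, -0.56466721,  0.21051611]), 'ee_rot': array([ 9.75701019e-01,  2.19105333e-01, -1.67231691e-04, -5.89345373e-04]), 'ft_force': array([-0.49520143,  0.1968337 ,  0.25778221]), 'torque': array([-0.00184298, -0.02818043,  0.00293582]), 'grasp_force': 0.0, 'grip_width': 1.0002025788117836}
```

View pics/top0.png

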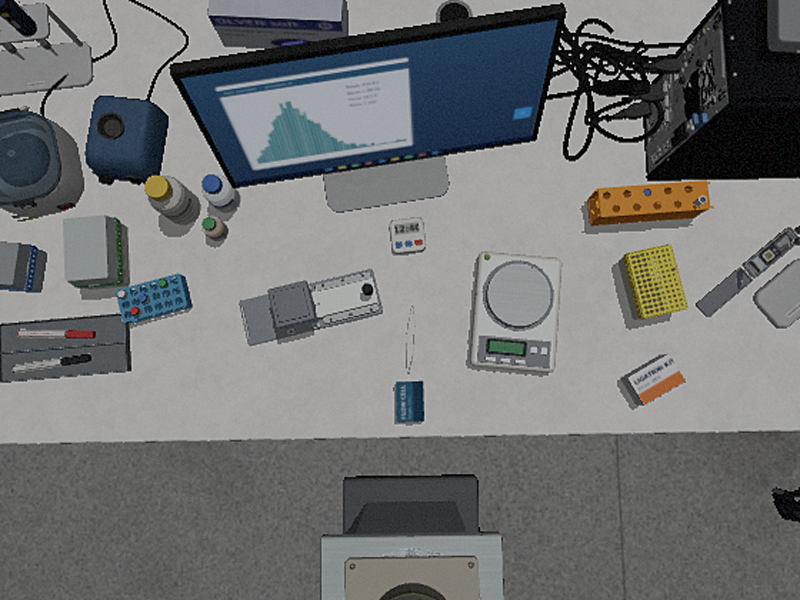

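View pics/side0.png

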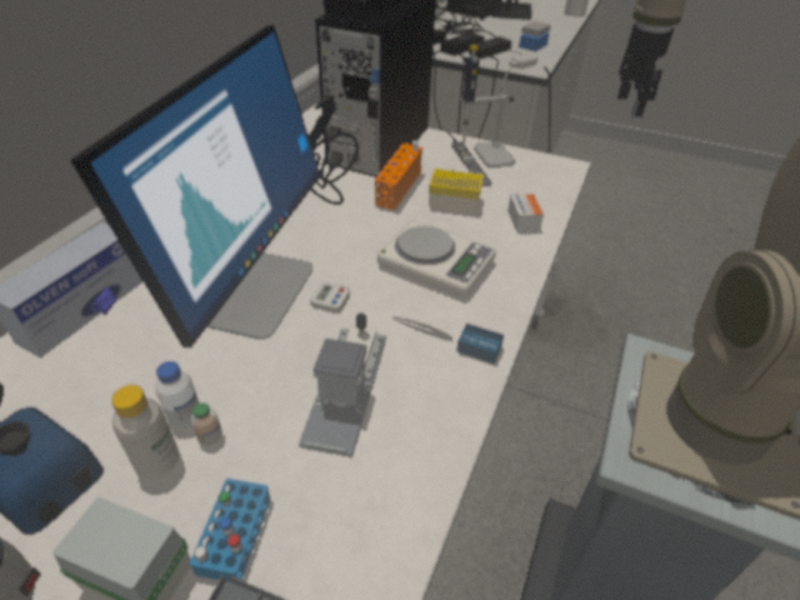

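The top view shows the dispenser's knob at (367,290), tower cover at (292,307), landing at about (257,320) and pan at (518,295). The timer is at (407,236), the tweezers at (410,340) and the carton at (409,402). Next is an enlarged crop.

```bash
python3 - <<'E'
import pickle,cv2,numpy as np
c=pickle.load(open("top.pkl","rb"));im=c["pixels"][:,:,::-1]
a=cv2.resize(im[180:250,162:274],(784,490),interpolation=cv2.INTER_CUBIC) # x7
cv2.imwrite("pics/crop1.png",a)
g=cv2.cvtColor(im,cv2.COLOR_BGR2GRAY)
E
cat > h.py <<'E'
import pickle,numpy as np
def ray(c,u,v,z):
    R,t=np.array(c["R"]),np.array(c["t"]);C=-R.T@t
    d=R.T@np.array([(u-c["cx"])/c["fx"],(v-c["cy"])/c["fy"],1]);return C+d*(z-C[2])/d[2]
def proj(c,X):
    p=np.array(c["R"])@X+c["t"];return c["fx"]*p[0]/p[2]+c["cx"],c["fy"]*p[1]/p[2]+c["cy"]
E
```

```text
(no output)
```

View pics/crop1.png

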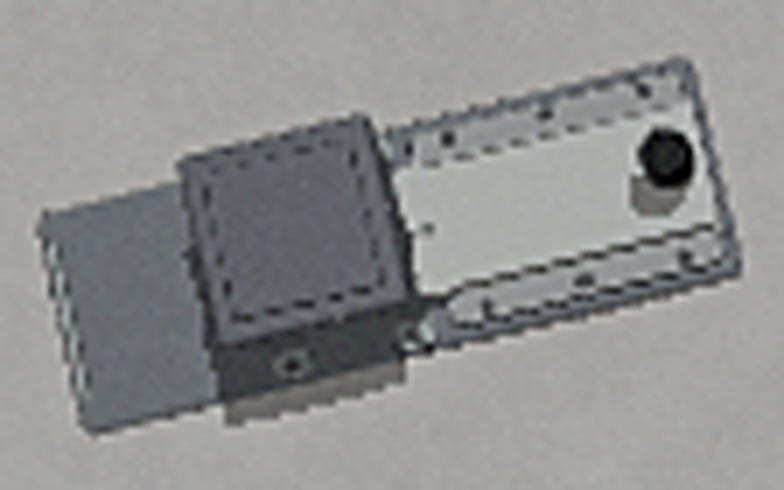

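The crop (7x, origin 162,180) shows the plate corners at (43,212), (92,433), (740,272) and (688,60). The cover corners are at (180,158), (362,113), (408,300) and (220,342), and the knob top is at (667,158).

Run:
```python
from h import *
import cv2
c=pickle.load(open("top.pkl","rb"));s=pickle.load(open("side.pkl","rb"))
f=lambda p,z:ray(c,p[0]/7+162-.43,p[1]/7+180-.43,z)
P=[f(p,.008) for p in [(43,212),(92,433),(740,272),(688,60)]]
C=[f(p,.107) for p in [(180,158),(362,113),(408,300),(220,342)]]
print(np.round(P,4)); print([np.linalg.norm(P[i]-P[i-1]).round(4) for i in range(4)],[np.linalg.norm(C[i]-C[i-1]).round(4) for i in range(4)])
o=np.mean(P,0);ax=(P[0]+P[1]-P[2]-P[3]);ax[2]=0;ax/=np.linalg.norm(ax)
cov=np.mean(C,0);k=f((667,158),.062)
print("o",o,"yaw of +y",np.degrees(np.arctan2(ax[1],ax[0])),"tower",o+.021*ax,"cover",cov,"knob",k,"knobdist",(k-cov)@ax,(k-o)@ax)
cax=C[0]+C[3]-C[1]-C[2];print("cover dir",np.degrees(np.arctan2(cax[1],cax[0])), "knob->cover",np.degrees(np.arctan2(*(cov-k)[1::-1])))
print("landing",o+.092*ax)
# pan: segment ellipse in top
im=c["pixels"];
print("pan L/R/T/B", [ray(c,u*.7-.15,v*.7-.15,.047).round(4) for u,v in[(483,295),(553,295),(518,261),(518,329)]])
H=[(484,252),(561,259),(554,374),(468,366)]
H=[ray(c,u*.7-.15,v*.7-.15,.03) for u,v in H];print(np.round(H,3))
for n,X in dict(land=o+.092*ax+[0,0,0],knob=k,tower=[*(o+.021*ax)[:2],.11]).items():
  X=np.array(X); u=proj(s,X);print(n,np.array(u)/.7)
for n,p in dict(tweez1=(412,306),tweez2=(408,374),box1=(394,380),box2=(424,423),tim1=(390,219),tim2=(425,253)).items(): print(n,ray(c,p[0]*.7,p[1]*.7,.015).round(3))
```

```text
[[0.5707 0.304  0.008 ]
 [0.4885 0.2851 0.008 ]
 [0.5438 0.0461 0.008 ]
 [0.6233 0.0643 0.008 ]]
[np.float64(0.2454), np.float64(0.0843), np.float64(0.2454), np.float64(0.0816)] [np.float64(0.065), np.float64(0.0641), np.float64(0.0665), np.float64(0.0654)]
o [0.55657421 0.17487058 0.008     ] yaw of +y 102.6954674124772 tower [0.55195906 0.19535717 0.008     ] cover [0.55153675 0.19528739 0.107     ] knob [0.57940395 0.06953103 0.062     ] knobdist -0.12880621037797413 -0.1077814782866043
cover dir 102.33355048287424 knob->cover 102.49465301680941
landing [0.53635546 0.26462136 0.008     ]
pan L/R/T/B [array([ 0.5671, -0.1331,  0.047 ]), array([ 0.5649, -0.2559,  0.047 ]), array([ 0.6265, -0.1967,  0.047 ]), array([ 0.5062, -0.1923,  0.047 ])]
[[ 0.647 -0.139  0.03 ]
 [ 0.632 -0.276  0.03 ]
 [ 0.427 -0.255  0.03 ]
 [ 0.444 -0.105  0.03 ]]
land [328.9746556  431.11846892]
knob [360.42139793 316.42653953]
tower [338.54367477 351.73113912]
tweez1 [ 0.553 -0.009  0.015]
tweez2 [0.431 0.001 0.015]
box1 [0.421 0.026 0.015]
box2 [ 0.345 -0.026  0.015]
tim1 [0.714 0.029 0.015]
tim2 [ 0.649 -0.034  0.015]
```

Measurements agree with the stated sizes: plate 245 x 83 mm, slide about 3 mm from home, feed direction 102.5°. The key points are knob (0.579, 0.070), landing (0.537, 0.265) and pan (0.566, -0.195). First I turn the tool so that its x axis lies along the feed.

Request:
{"name": "move_arm", "arguments": {"motion": [[[0,0,0],[0,0,-0.172],0.2],[[0,0,0],[0,0,-0.172],0.2],[[0,0,0],[0,0,-0.172],0.2],[[0,0,0],[0,0,-0.172],0.2],[[0,0,0],[0,0,-0.172],0.2],[[0,0,0],[0,0,-0.172],0.2],[[0,0,0],[0,0,-0.172],0.2],[[0,0,0],[0,0,-0.172],0.2],[[0,0,0],[0,0,-0.172],0.2],[[0,0,0],[0,0,-0.168],0.2],[[0,0,0],[0,0,0],0.2]], "newtons": 30}}

```text
clock: 1.2
position: [0.267, -0.5648, 0.2108]
ee_rot: [0.625, 0.781, 0.0, -0.0]
ft_force: [0.1, -0.3, -0.7]
grip_width: 0.598
grasp_force: 0.0
```

```bash
cat > d.py <<'E'
import sys
from workcell import manip
import numpy as np
from scipy.spatial.transform import Rotation as Ro
o=manip.get_obs();R=Ro.from_quat(o["ee_rot"]);M=R.as_matrix()
print(o["clock"],o["position"].round(4),"yaw",np.degrees(np.arctan2(M[1,0],M[0,0])).round(2),"z",M[:,2].round(3),"F",o["ft_force"].round(1),"grip",round(o["grip_width"],3),round(o["grasp_force"],1))
if len(sys.argv)>3: print("tool shift units",(M.T@(np.array(sys.argv[1:4],float)-o["position"])/.75).round(4))
E
python3 d.py 0.5794 0.0695 0.16
```

```text
1.2 [ 0.267  -0.5648  0.2108] yaw 102.65 z [-0.     0.001 -1.   ] F [ 0.1 -0.3 -0.7] grip 0.598 0.0
tool shift units [0.734  0.5916 0.0682]
```

Request:
{"name": "move_arm", "arguments": {"motion": [[[0.045,0.037,0],[0,0,0],0.2],[[0.045,0.037,0],[0,0,0],0.2],[[0.045,0.037,0],[0,0,0],0.2],[[0.045,0.037,0],[0,0,0],0.2],[[0.045,0.037,0],[0,0,0],0.2],[[0.045,0.037,0],[0,0,0],0.2],[[0.045,0.037,0],[0,0,0],0.2],[[0.045,0.037,0],[0,0,0],0.2],[[0.045,0.037,0],[0,0,0],0.2],[[0.045,0.037,0],[0,0,0],0.2],[[0.045,0.037,0],[0,0,0],0.2],[[0.045,0.037,0],[0,0,0],0.2]]}}

```text
clock: 2.4
position: [0.5048, -0.0958, 0.2113]
ee_rot: [0.628, 0.779, -0.0, 0.0]
ft_force: [0.3, 0.2, -0.3]
grip_width: 0.598
grasp_force: 0.0
```

Request:
{"name": "move_arm", "arguments": {"motion": [[[0.045,0.037,0.015],[0,0,0],0.2],[[0.045,0.037,0.015],[0,0,0],0.2],[[0.045,0.037,0.015],[0,0,0],0.2],[[0.04,0.025,0.01],[0,0,0],0.2],[[0.019,0.01,0.01],[0,0,0],0.2],[[0,0,0],[0,0,0],0.2],[[0,0,0],[0,0,0],0.2]]}}

```text
clock: 3.1
position: [0.5795, 0.068, 0.1622]
ee_rot: [0.627, 0.779, -0.0, -0.0]
ft_force: [-1.1, -0.3, 0.7]
grip_width: 0.599
grasp_force: 0.0
```

```bash
python3 d.py 0.5794 0.0695 0.044
python3 - <<'E'
from workcell import vision
import cv2,pickle
c=vision.camera("wrist");pickle.dump(c,open("w1.pkl","wb"))
cv2.imwrite("pics/w1.png",c["pixels"][:,:,::-1])
E
```

```text
3.1 [0.5795 0.068  0.1622] yaw 102.4 z [-0.001 -0.    -1.   ] F [-1.1 -0.3  0.7] grip 0.599 0.0
tool shift units [0.002  0.0003 0.1576]
```

View pics/w1.png

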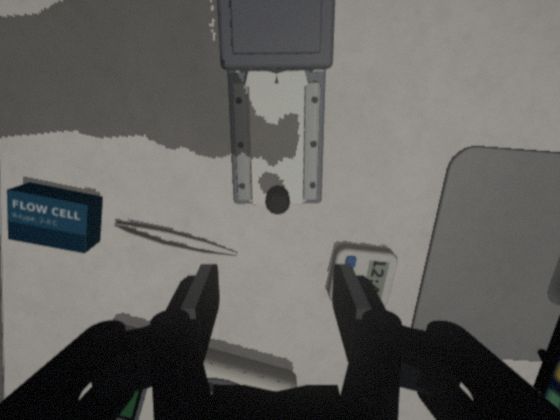

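The wrist view has the knob at (277,199), which lines up with the fingers' centre line at x≈276, and the tower is straight ahead. I'll triangulate the knob and check where the camera sits.

Run:
```python
from h import *
w=pickle.load(open("w1.pkl","rb"));R=np.array(w["R"]);print("cam",-R.T@w["t"])
print("knob top", ray(w,277,196,.063), ray(w,277,200,.055))
```

```text
cam [0.56290043 0.14465407 0.32502858]
knob top [0.57949945 0.07500399 0.063     ] [0.58072744 0.06961897 0.055     ]
```

Request:
{"name": "move_arm", "arguments": {"motion": [[[0.003,0,0.04],[0,0,0],0.2],[[0,0,0.04],[0,0,0],0.2],[[0,0,0.04],[0,0,0],0.2],[[0,0,0.0375],[0,0,0],0.2],[[0,0,0],[0,0,0],0.2],[[0,0,0],[0,0,0],-1],[[0,0,0],[0,0,0],-1],[[0,0,0],[0,0,0],-1],[[0,0,0],[0,0,0],-1],[[0,0,0],[0,0,0],-1]]}}

```text
clock: 4.15
position: [0.5796, 0.0706, 0.045]
ee_rot: [0.626, 0.78, 0.0, 0.0]
ft_force: [-0.6, 0.6, 0.2]
grip_width: -0.003
grasp_force: 0.0
```

```bash
python3 d.py 0.5637 0.1427 0.044
```

```text
4.15 [0.5796 0.0706 0.045 ] yaw 102.53 z [ 0.001 -0.    -1.   ] F [-0.6  0.6  0.2] grip -0.003 0.0
tool shift units [0.0985 0.0001 0.0013]
```

The gripper shut fully with nothing between the pads, so I'll look.

Run:
```python
from workcell import vision
import cv2,pickle,numpy as np
a=vision.camera("wrist");s=vision.camera("side");pickle.dump(a,open("w2.pkl","wb"));pickle.dump(s,open("s2.pkl","wb"))
A=a["pixels"][:,:,::-1]
B=cv2.resize(s["pixels"][180:320,190:330,::-1],(420,420),interpolation=cv2.INTER_CUBIC)
cv2.imwrite("pics/ws2.png",np.hstack([A[:,100:460],B]))
```

```text
(no output)
```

View pics/ws2.png

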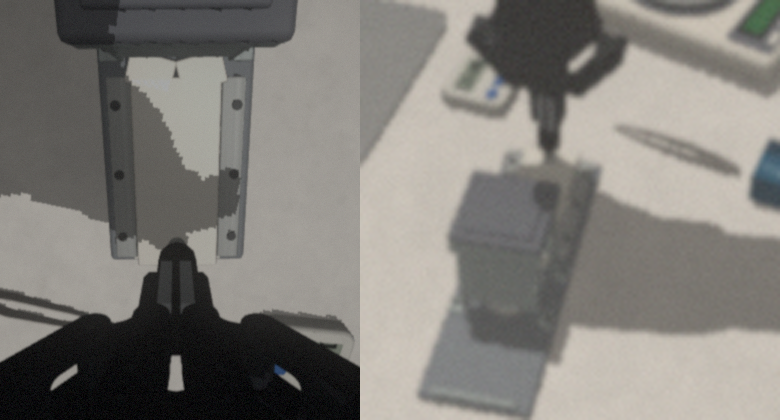

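Run:
```python
from h import *
s=pickle.load(open("s2.pkl","rb"));w=pickle.load(open("w2.pkl","rb"))
ax=np.array([-.2164,.9763,0]);T=np.array([.552,.195,0])
for d in(.132,.129,.12,.11,.1,.054):
  X=T-d*ax+[0,0,.05]; print(d,X.round(3),"side",np.round(proj(s,X),1),"top z.063",np.round(proj(s,X+[0,0,.013]),1),"wrist",np.round(proj(w,X+[0,0,.013]),1))
X=np.array([.5796,.0706,.045]);print("tcp side",proj(s,X),"wrist",proj(w,X))
```

```text
0.132 [0.581 0.066 0.05 ] side [252.6 224. ] top z.063 [252.5 220.2] wrist [275.  285.5]
0.129 [0.58  0.069 0.05 ] side [252.3 224.8] top z.063 [252.2 221. ] wrist [275.  279.8]
0.12 [0.578 0.078 0.05 ] side [251.4 227.3] top z.063 [251.3 223.5] wrist [275.  262.2]
0.11 [0.576 0.088 0.05 ] side [250.4 230.2] top z.063 [250.3 226.4] wrist [275. 242.]
0.1 [0.574 0.097 0.05 ] side [249.4 233. ] top z.063 [249.2 229.2] wrist [275. 221.]
0.054 [0.564 0.142 0.05 ] side [244.5 246.8] top z.063 [244.3 243. ] wrist [275.  112.5]
tcp side (np.float64(252.15617624812853), np.float64(226.6965522400996)) wrist (np.float64(274.9995594518556), np.float64(259.7442267144309))
```

Request:
{"name": "move_arm", "arguments": {"motion": [[[0,0,0],[0,0,0],0.2],[[0,0,0],[0,0,0],0.2],[[0,0,0],[0,0,0],0.2],[[0,0,-0.04],[0,0,0],0.2],[[0,0,-0.04],[0,0,0],0.2],[[0,0,0],[0,0,0],0.2],[[0,0,0],[0,0,0],0.2]]}}

```text
clock: 4.95
position: [0.5796, 0.0705, 0.1047]
ee_rot: [0.626, 0.78, 0.0, 0.001]
ft_force: [-0.0, -0.6, -0.4]
grip_width: 0.6
grasp_force: 0.0
```

```bash
python3 d.py
python3 - <<'E'
from workcell import vision
import cv2,pickle,numpy as np
a=vision.camera("wrist");s=vision.camera("side");pickle.dump(a,open("w2.pkl","wb"));pickle.dump(s,open("s2.pkl","wb"))
A=a["pixels"][:,:,::-1]
B=cv2.resize(s["pixels"][195:265,215:285,::-1],(420,420),interpolation=cv2.INTER_CUBIC)
cv2.imwrite("pics/ws3.png",np.hstack([A[:,100:460],B]))
E
```

```text
4.95 [0.5796 0.0705 0.1047] yaw 102.52 z [ 0.001 -0.    -1.   ] F [-0.  -0.6 -0.4] grip 0.6 0.0
```

View pics/ws3.png

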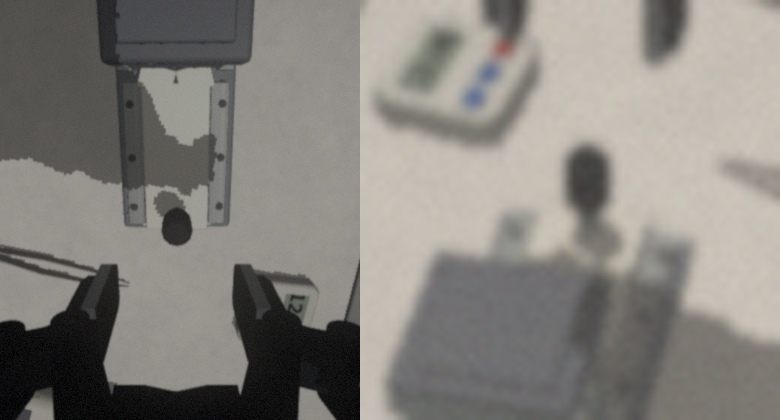

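Run:
```python
from h import *
s=pickle.load(open("s2.pkl","rb"));w=pickle.load(open("w2.pkl","rb"))
ax=np.array([-.2164,.9763,0]);T=np.array([.552,.195,0])
for d in(.132,.124,.116,.108):
  X=T-d*ax+[0,0,.05]; print(d,"side",np.round(proj(s,X),1),"wrist top/bot",np.round(proj(w,X+[0,0,.013]),1),np.round(proj(w,X-[0,0,.013]),1))
for h in(-.02,0,.02,.04):
  print("tip",h,np.round(proj(w,np.array([.5796,.0705,.1047+h])),1))
```

```text
0.132 side [252.6 224. ] wrist top/bot [274.9 237.3] [274.9 223.4]
0.124 side [251.8 226.2] wrist top/bot [274.9 225.4] [274.9 212.6]
0.116 side [251.  228.5] wrist top/bot [274.9 213.3] [274.9 201.5]
0.108 side [250.2 230.7] wrist top/bot [274.9 200.8] [274.9 190.2]
tip -0.02 [275.  244.4]
tip 0 [275.  259.8]
tip 0.02 [275.  278.9]
tip 0.04 [275.1 303.2]
```

Run:
```python
from h import *
import cv2
from scipy.optimize import least_squares
from workcell import vision
t0=pickle.load(open("top.pkl","rb"));s0=pickle.load(open("side.pkl","rb"));s2=pickle.load(open("s2.pkl","rb"));w2=pickle.load(open("w2.pkl","rb"));w1=pickle.load(open("w1.pkl","rb"))
t2=vision.camera("top")
def blob(c,u,v,r,th):
    g=cv2.cvtColor(c["pixels"],cv2.COLOR_RGB2GRAY);m=np.zeros_like(g);m[v-r:v+r,u-r:u+r]=g[v-r:v+r,u-r:u+r]<th
    n,l,st,ce=cv2.connectedComponentsWithStats(m);i=1+np.argmax(st[1:,4]);return ce[i],st[i]
obs=[]
for n,c,a in(("t0",t0,(257,203,9,50)),("s0",s0,(252,224,12,75)),("s2",s2,(253,225,12,75)),("w1",w1,(277,199,22,55)),("w2",w2,(277,226,26,55))):
    p,st=blob(c,*a);print(n,p.round(1),st);obs.append((c,p))
def fit(ob):
    r=least_squares(lambda X:np.ravel([np.array(proj(c,X))-p for c,p in ob]),[.58,.07,.05]);print(r.x.round(4),r.fun.round(1))
fit(obs[:2]);fit(obs);fit(obs[3:])
```

```text
t0 [256.9 202.3] [254 199   7   8  47]
s0 [252.5 224.9] [251 221   4   9  33]
s2 [252.4 224.7] [250 221   5   9  32]
w1 [277.1 199.2] [266 186  23  27 484]
w2 [276.4 226.3] [263 208  28  36 821]
[0.5799 0.0697 0.0506] [ 0.1  0.3 -0.3 -0. ]
[0.5809 0.0689 0.0499] [ 0.4 -0.1 -0.5 -0.2 -0.5  0.  -0.2  0.  -0.1 -0.1]
[0.5809 0.0691 0.0507] [-0.1  0.   0.1 -0. ]
```

```bash
python3 d.py 0.581 0.069 0.039
```

```text
5.1 [0.5786 0.0704 0.1032] yaw 102.53 z [-0.002 -0.    -1.   ] F [-0.3  0.8  0.6] grip 0.604 0.0
tool shift units [-0.0025  0.0029  0.0856]
```

Request:
{"name": "move_arm", "arguments": {"motion": [[[-0.002,0.001,0.044],[0,0,0],0.2],[[0,0,0.044],[0,0,0],0.2],[[0,0,0],[0,0,0],0.2],[[0,0,0],[0,0,0],-0.2],[[0,0,0],[0,0,0],-0.2],[[0,0,0],[0,0,0],-0.2]]}}

```text
clock: 5.7
position: [0.5813, 0.0695, 0.0399]
ee_rot: [0.626, 0.78, 0.001, 0.001]
ft_force: [0.5, 0.0, 0.1]
grip_width: 0.401
grasp_force: 0.0
```

Request:
{"name": "move_arm", "arguments": {"motion": [[[0,0,0],[0,0,0],-0.6],[[0,0,0],[0,0,0],-0.6],[[0,0,0],[0,0,0],-0.6]], "newtons": 30}}

```text
clock: 6.0
position: [0.5808, 0.0694, 0.0392]
ee_rot: [0.626, 0.78, 0.0, 0.001]
ft_force: [-1.0, 0.2, 6.0]
grip_width: 0.203
grasp_force: 11.9
```

```bash
python3 d.py
python3 - <<'E'
from workcell import vision
import cv2,pickle,numpy as np
a=vision.camera("wrist");s=vision.camera("side");pickle.dump(a,open("w3.pkl","wb"));pickle.dump(s,open("s3.pkl","wb"))
A=a["pixels"][:,:,::-1]
A=cv2.resize(A[200:340,220:340],(360,420),interpolation=cv2.INTER_CUBIC)
B=cv2.resize(s["pixels"][195:265,215:285,::-1],(420,420),interpolation=cv2.INTER_CUBIC)
cv2.imwrite("pics/ws4.png",np.hstack([A,B]))
E
```

```text
6.0 [0.5808 0.0694 0.0392] yaw 102.53 z [ 0.001 -0.    -1.   ] F [-1.   0.2  6. ] grip 0.203 11.9
```

View pics/ws4.png

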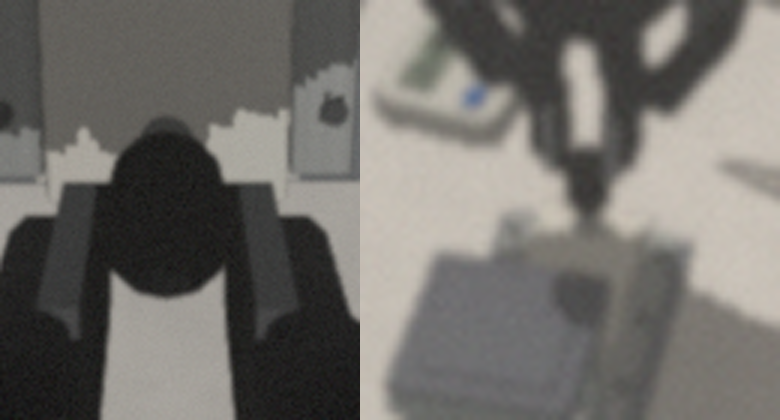

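The pads hold only the top edge of the knob: the opening is 17 mm and the knob pushes up with 6 N, which explains the first slip. I'll open, lean the hand 0.3 rad away from the tower so the body clears it, go down and grip again.

Request:
{"name": "move_arm", "arguments": {"motion": [[[0,0,0],[0,0,0],0.2],[[0,0,0],[0,0,0],0.2],[[0,0,0],[0,0.127,0],0.2],[[0,0,0],[0,0.127,0],0.2],[[0,0,0],[0,0.127,0],0.2],[[0.0043,0,0.0111],[0,0,0],0.2],[[0,0,0],[0,0,0],0.2]]}}

```text
clock: 6.8
position: [0.5782, 0.0745, 0.0301]
ee_rot: [0.619, 0.771, 0.093, -0.117]
ft_force: [-0.2, 1.3, 1.0]
grip_width: 0.6
grasp_force: 0.0
```

```bash
python3 d.py 0.5798 0.0745 0.032
```

```text
6.8 [0.5782 0.0745 0.0301] yaw 102.44 z [-0.066  0.288 -0.955] F [-0.2  1.3  1. ] grip 0.6 0.0
tool shift units [ 0.0003  0.002  -0.0026]
```

Request:
{"name": "move_arm", "arguments": {"motion": [[[0,0.002,0],[0,0,0],-0.4],[[0,0,0],[0,0,0],-0.7],[[0,0,0],[0,0,0],-0.7],[[0,0,0],[0,0,0],-0.7],[[0,0,0],[0,0,0],-0.7]], "newtons": 30}}

```text
clock: 7.3
position: [0.5794, 0.0759, 0.0319]
ee_rot: [0.618, 0.772, 0.092, -0.117]
ft_force: [-5.7, -1.0, 6.0]
grip_width: 0.216
grasp_force: 29.2
```

```bash
python3 d.py 0.5632 0.151 0.032
```

```text
7.3 [0.5794 0.0759 0.0319] yaw 102.64 z [-0.066  0.287 -0.956] F [-5.7 -1.   6. ] grip 0.216 29.2
tool shift units [0.0979 0.0009 0.03  ]
```

Request:
{"name": "move_arm", "arguments": {"motion": [[[0.0097,0,0.003],[0,0,0],-0.7],[[0.0097,0,0.003],[0,0,0],-0.7],[[0.0097,0,0.003],[0,0,0],-0.7],[[0.0097,0,0.003],[0,0,0],-0.7],[[0.0097,0,0.003],[0,0,0],-0.7],[[0.0097,0,0.003],[0,0,0],-0.7],[[0.0097,0,0.003],[0,0,0],-0.7],[[0.0097,0,0.003],[0,0,0],-0.7],[[0.0097,0,0.003],[0,0,0],-0.7],[[0.0097,0,0.003],[0,0,0],-0.7],[[0,0,0],[0,0,0],-0.7],[[0,0,0],[0,0,0],-0.7]]}}

```text
clock: 8.5
position: [0.5625, 0.1495, 0.0318]
ee_rot: [0.618, 0.772, 0.092, -0.117]
ft_force: [-9.1, -3.9, 10.5]
grip_width: 0.209
grasp_force: 29.7
```

```bash
python3 d.py
```

```text
8.5 [0.5625 0.1495 0.0318] yaw 102.62 z [-0.067  0.286 -0.956] F [-9.1 -3.9 10.5] grip 0.209 29.7
```

Request:
{"name": "move_arm", "arguments": {"motion": [[[0.003,0,0.0009],[0,0,0],-0.7],[[0,0,0],[0,0,0],-0.7],[[0,0,0],[0,0,0],-0.7]]}}

```text
clock: 8.8
position: [0.5626, 0.1496, 0.0317]
ee_rot: [0.619, 0.772, 0.091, -0.116]
ft_force: [-9.6, -12.0, 14.0]
grip_width: 0.216
grasp_force: 30.3
```

```bash
python3 d.py
python3 - <<'E'
from workcell import vision
import cv2,pickle,numpy as np
a=vision.camera("top");s=vision.camera("side");pickle.dump(a,open("t5.pkl","wb"));pickle.dump(s,open("s5.pkl","wb"))
A=cv2.resize(a["pixels"][180:250,160:250,::-1],(540,420),interpolation=cv2.INTER_CUBIC)
B=cv2.resize(s["pixels"][210:350,185:271,::-1],(258,420),interpolation=cv2.INTER_CUBIC)
cv2.imwrite("pics/ts5.png",np.hstack([A,B]))
E
```

```text
8.8 [0.5626 0.1496 0.0317] yaw 102.52 z [-0.066  0.283 -0.957] F [ -9.6 -12.   14. ] grip 0.216 30.3
```

View pics/ts5.png

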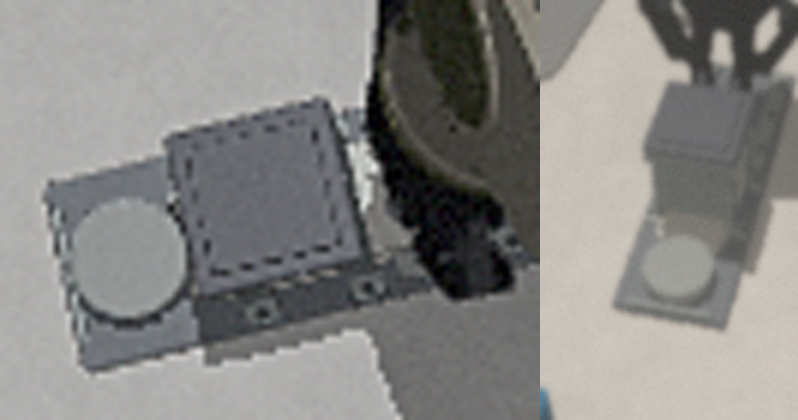

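The end stop is reached (-12 N) and the dish lies on the landing, top crop (128,258). Now I draw the slide back.

Request:
{"name": "move_arm", "arguments": {"motion": [[[-0.0094,0,-0.0028],[0,0,0],-0.7],[[-0.0094,0,-0.0028],[0,0,0],-0.7],[[-0.0094,0,-0.0028],[0,0,0],-0.7],[[-0.0094,0,-0.0028],[0,0,0],-0.7],[[-0.0094,0,-0.0028],[0,0,0],-0.7],[[-0.0094,0,-0.0028],[0,0,0],-0.7],[[-0.0094,0,-0.0028],[0,0,0],-0.7],[[-0.0094,0,-0.0028],[0,0,0],-0.7],[[-0.0094,0,-0.0028],[0,0,0],-0.7],[[-0.0094,0,-0.0028],[0,0,0],-0.7],[[-0.0094,0,-0.0028],[0,0,0],-0.7],[[0,0,0],[0,0,0],-0.7]]}}

```text
clock: 10.1
position: [0.58, 0.0735, 0.0318]
ee_rot: [0.618, 0.772, 0.092, -0.117]
ft_force: [-9.7, -3.1, 13.5]
grip_width: 0.216
grasp_force: 30.9
```

```bash
python3 d.py
python3 - <<'E'
from h import *
import cv2
c=pickle.load(open("t5.pkl","rb"));s=pickle.load(open("s5.pkl","rb"))
print("top",ray(c,128/6+160-.42,258/6+180-.42,.023))
print("side",ray(s,185+138/3-.33,210+264/3-.33,.023))
E
```

```text
10.1 [0.58   0.0735 0.0318] yaw 102.61 z [-0.066  0.287 -0.955] F [-9.7 -3.1 13.5] grip 0.216 30.9
top [0.53550516 0.26635348 0.023     ]
side [0.53487752 0.26387842 0.023     ]
```

Request:
{"name": "move_arm", "arguments": {"motion": [[[-0.003,0,-0.0009],[0,0,0],-0.7],[[0,0,0],[0,0,0],-0.7],[[0,0,0],[0,0,0],-0.7]]}}

```text
clock: 10.4
position: [0.58, 0.0734, 0.0318]
ee_rot: [0.617, 0.772, 0.093, -0.118]
ft_force: [-8.9, 3.5, 11.5]
grip_width: 0.213
grasp_force: 30.4
```

```bash
python3 d.py
```

```text
10.4 [0.58   0.0734 0.0318] yaw 102.73 z [-0.067  0.289 -0.955] F [-8.9  3.5 11.5] grip 0.213 30.4
```

Request:
{"name": "move_arm", "arguments": {"motion": [[[0,0,0],[0,0,0],0.2],[[0,0,0],[0,0,0],0.2],[[0,0,0],[0,0,0],0.2],[[0,0,-0.03],[0,0,0],0.2],[[0,0,-0.05],[0,0,0],0.2],[[0,0,-0.05],[0,0,0],0.2],[[0,0,-0.05],[0,0,0],0.2],[[0,0,-0.04],[0,0,0],0.2]]}}

```text
clock: 11.2
position: [0.5927, 0.0221, 0.1904]
ee_rot: [0.619, 0.771, 0.094, -0.115]
ft_force: [0.8, 0.6, -0.4]
grip_width: 0.602
grasp_force: 0.0
```

Request:
{"name": "move_arm", "arguments": {"motion": [[[0,0,0],[0,-0.106,0],0.6],[[0,0,0],[0,-0.106,0],1],[[0,0,0],[0,-0.106,0],1],[[0,0,0],[0,-0.106,0],1],[[0,0,0],[0,-0.106,0],1],[[0,0,0],[0,-0.106,0],1],[[0,0,0],[0,0,0],1],[[0,0,0],[0,0,0],1]]}}

```text
clock: 12.0
position: [0.5922, 0.0231, 0.1882]
ee_rot: [0.622, 0.776, -0.062, 0.077]
ft_force: [0.1, -1.1, 0.2]
grip_width: 0.997
grasp_force: 0.0
```

```bash
python3 d.py 0.535 0.268 0.18
```

```text
12.0 [0.5922 0.0231 0.1882] yaw 102.58 z [ 0.043 -0.193 -0.98 ] F [ 0.1 -1.1  0.2] grip 0.997 0.0
tool shift units [ 0.3308 -0.0034 -0.0555]
```

Request:
{"name": "move_arm", "arguments": {"motion": [[[0.05,0,-0.009],[0,0,0],0.6],[[0.055,0,-0.009],[0,0,0],0.6],[[0.055,0,-0.009],[0,0,0],0.6],[[0.055,-0.001,-0.009],[0,0,0],0.6],[[0.055,-0.001,-0.009],[0,0,0],0.6],[[0.04,-0.001,-0.007],[0,0,0],0.6],[[0.017,0,-0.003],[0,0,0],0.6],[[0,0,0],[0,0,0],0.6],[[0,0,0],[0,0,0],0.6]]}}

```text
clock: 12.9
position: [0.5372, 0.2628, 0.1796]
ee_rot: [0.624, 0.775, -0.063, 0.078]
ft_force: [0.7, -0.8, 0.3]
grip_width: 0.8
grasp_force: 0.0
```

```bash
python3 d.py 0.5355 0.265 0.04;  python3 - <<'E'
from workcell import vision
import cv2,pickle
c=vision.camera("wrist");pickle.dump(c,open("w6.pkl","wb"))
cv2.imwrite("pics/w6.png",c["pixels"][:,:,::-1])
E
```

```text
12.9 [0.5372 0.2628 0.1796] yaw 102.38 z [ 0.042 -0.195 -0.98 ] F [ 0.7 -0.8  0.3] grip 0.8 0.0
tool shift units [ 0.0403 -0.0015  0.1817]
```

View pics/w6.png

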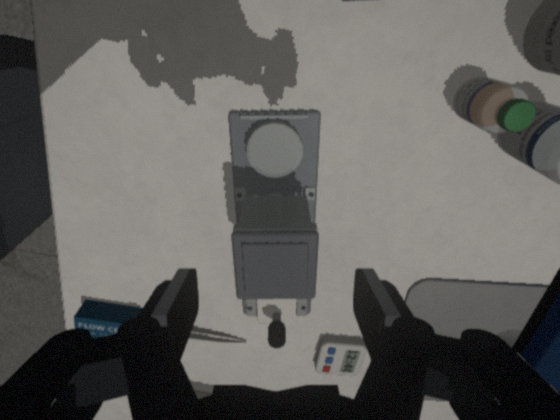

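The dish is centred at (275,149), in line with the fingers' centre at about 276, and the knob is home at (277,333).

Run:
```python
from h import *
w=pickle.load(open("w6.pkl","rb"));print(ray(w,274.5,149,.021))
```

```text
[0.53576945 0.26684388 0.021     ]
```

Request:
{"name": "move_arm", "arguments": {"motion": [[[0.01,-0.0005,0.045],[0,0,0],0.6],[[0.01,-0.0005,0.045],[0,0,0],0.6],[[0.01,0,0.045],[0,0,0],0.6],[[0.01,0,0.046],[0,0,0],0.6],[[0,0,0],[0,0,0],0.6],[[0,0,0],[0,0,0],0.6]]}}

```text
clock: 13.55
position: [0.5355, 0.2659, 0.0415]
ee_rot: [0.623, 0.776, -0.063, 0.078]
ft_force: [-0.1, 0.2, 1.8]
grip_width: 0.8
grasp_force: 0.0
```

```bash
python3 d.py 0.5355 0.265 0.012
```

```text
13.55 [0.5355 0.2659 0.0415] yaw 102.43 z [ 0.043 -0.195 -0.98 ] F [-0.1  0.2  1.8] grip 0.8 0.0
tool shift units [ 0.0067 -0.0002  0.0388]
```

Request:
{"name": "move_arm", "arguments": {"motion": [[[0.0039,0,0.0194],[0,0,0],0.6],[[0.0039,0,0.0194],[0,0,0],0.6],[[0,0,0],[0,0,0],0.6],[[0,0,0],[0,0,0],0.6]]}}

```text
clock: 13.95
position: [0.5347, 0.2671, 0.0111]
ee_rot: [0.623, 0.776, -0.063, 0.078]
ft_force: [-0.5, -0.1, -0.7]
grip_width: 0.804
grasp_force: 0.0
```

Request:
{"name": "move_arm", "arguments": {"motion": [[[0.0008,0,0.0039],[0,0,0],0.6],[[0,0,0],[0,0,0],0.6]]}}

```text
clock: 14.15
position: [0.5349, 0.2673, 0.0082]
ee_rot: [0.623, 0.776, -0.062, 0.078]
ft_force: [-0.2, 0.1, -0.3]
grip_width: 0.803
grasp_force: 0.0
```

Request:
{"name": "move_arm", "arguments": {"motion": [[[0.0005,0,0.0026],[0,0,0],0.6],[[0,0,0],[0,0,0],0.6]]}}

```text
clock: 14.35
position: [0.5348, 0.2671, 0.006]
ee_rot: [0.623, 0.776, -0.063, 0.078]
ft_force: [-1.1, -0.2, -0.4]
grip_width: 0.799
grasp_force: 0.0
```

```bash
python3 d.py
```

```text
14.35 [0.5348 0.2671 0.006 ] yaw 102.53 z [ 0.043 -0.194 -0.98 ] F [-1.1 -0.2 -0.4] grip 0.799 0.0
```

Request:
{"name": "move_arm", "arguments": {"motion": [[[0,0,0],[0,0,0],0.4],[[0,0,0],[0,0,0],0.3],[[0,0,0],[0,0,0],0.2],[[0,0,0],[0,0,0],0.1],[[0,0,0],[0,0,0],0],[[0,0,0],[0,0,0],0]], "newtons": 20}}

```text
clock: 14.95
position: [0.5348, 0.2671, 0.0061]
ee_rot: [0.623, 0.776, -0.063, 0.078]
ft_force: [-0.2, -0.4, 0.1]
grip_width: 0.5
grasp_force: 0.0
```

```bash
python3 d.py
```

```text
14.95 [0.5348 0.2671 0.0061] yaw 102.53 z [ 0.043 -0.194 -0.98 ] F [-0.2 -0.4  0.1] grip 0.5 0.0
```

The fingers closed above the dish, so the real fingertips sit higher than the reported TCP, as they did at the knob. I'll reopen and go down in small steps, watching the force.

Request:
{"name": "move_arm", "arguments": {"motion": [[[0,0,0],[0,0,0],0.5],[[0,0,0],[0,0,0],0.5],[[0,0,0],[0,0,0],0.5],[[0.0008,0,0.0039],[0,0,0],0.5],[[0.0008,0,0.0039],[0,0,0],0.5],[[0,0,0],[0,0,0],0.5]]}}

```text
clock: 15.55
position: [0.5345, 0.2669, -0.0005]
ee_rot: [0.623, 0.776, -0.063, 0.078]
ft_force: [-0.1, 0.8, 0.1]
grip_width: 0.747
grasp_force: 0.0
```

Request:
{"name": "move_arm", "arguments": {"motion": [[[0.0008,0,0.0039],[0,0,0],0.5],[[0,0,0],[0,0,0],0.5]]}}

```text
clock: 15.75
position: [0.5346, 0.267, -0.0033]
ee_rot: [0.623, 0.776, -0.063, 0.078]
ft_force: [-0.3, 0.4, 0.1]
grip_width: 0.752
grasp_force: 0.0
```

```bash
python3 d.py
python3 - <<'E'
from workcell import vision
import cv2,pickle,numpy as np
a=vision.camera("wrist");s=vision.camera("side");pickle.dump(a,open("w7.pkl","wb"));pickle.dump(s,open("s7.pkl","wb"))
A=cv2.resize(a["pixels"][140:320,170:380,::-1],(420,360),interpolation=cv2.INTER_CUBIC)
B=cv2.resize(s["pixels"][260:332,200:274,::-1],(370,360),interpolation=cv2.INTER_CUBIC)
cv2.imwrite("pics/ws7.png",np.hstack([A,B]))
E
```

```text
15.75 [ 0.5346  0.267  -0.0033] yaw 102.54 z [ 0.043 -0.195 -0.98 ] F [-0.3  0.4  0.1] grip 0.752 0.0
```

View pics/ws7.png

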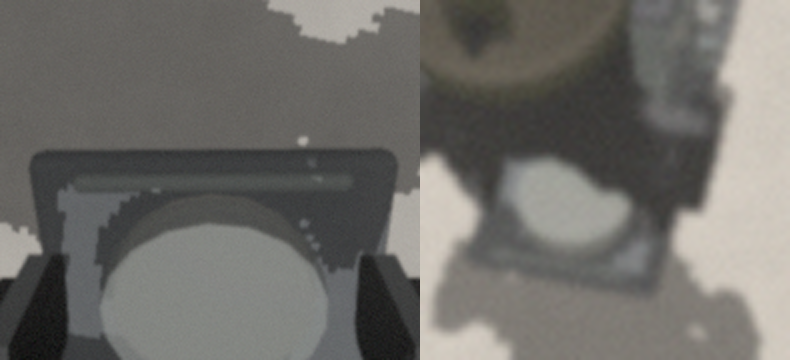

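The fingers are beside the dish with no contact yet. Inner pad tips are at wrist pixels (203,267) and (349,267), and the dish centre is near (277,292). From these I'll work out the real tip depth.

Run:
```python
from h import *
from workcell import manip
from scipy.optimize import least_squares
from scipy.spatial.transform import Rotation as Ro
o=manip.get_obs();w=pickle.load(open("w7.pkl","rb"))
M=Ro.from_quat(o["ee_rot"]).as_matrix();p=o["position"]
for gap in(.062,.064,.066):
  r=least_squares(lambda q:np.array(proj(w,p+M@[q[0],gap/2,q[1]]))[[0,1]]-[349 if proj(w,p+M@[0,.03,0])[0]>276 else 203,267],[0,0]);print(gap,"tool x,z of tip edge",r.x.round(4),"world z",(p+M@[r.x[0],0,r.x[1]])[2].round(4))
for z in(.021,.023):print("dish",ray(w,276.5,292,z).round(4))
```

```text
0.062 tool x,z of tip edge [ 0.0112 -0.0301] world z 0.0244
0.064 tool x,z of tip edge [ 0.009  -0.0259] world z 0.0206
0.066 tool x,z of tip edge [ 0.0068 -0.0216] world z 0.0169
dish [0.5352 0.2673 0.021 ]
dish [0.5348 0.2691 0.023 ]
```

Real tips are at z≈0.022, so I go down 7 mm more in steps.

Request:
{"name": "move_arm", "arguments": {"motion": [[[0.001,0,0.005],[0,0,0],0.5],[[0.0008,0,0.0042],[0,0,0],0.5],[[0,0,0],[0,0,0],0.5],[[0,0,0],[0,0,0],0.5]]}}

```text
clock: 16.25
position: [0.5347, 0.2671, -0.01]
ee_rot: [0.623, 0.776, -0.063, 0.078]
ft_force: [-0.1, -0.3, -0.2]
grip_width: 0.745
grasp_force: 0.0
```

Request:
{"name": "move_arm", "arguments": {"motion": [[[0,0,0],[0,0,0],0.4],[[0,0,0],[0,0,0],0.3],[[0,0,0],[0,0,0],0.2],[[0,0,0],[0,0,0],0.1],[[0,0,0],[0,0,0],0.1]], "newtons": 20}}

```text
clock: 16.75
position: [0.5349, 0.2672, -0.0095]
ee_rot: [0.623, 0.776, -0.062, 0.078]
ft_force: [-0.9, -0.6, 3.9]
grip_width: 0.591
grasp_force: 20.5
```

```bash
python3 d.py
```

```text
16.75 [ 0.5349  0.2672 -0.0095] yaw 102.53 z [ 0.044 -0.194 -0.98 ] F [-0.9 -0.6  3.9] grip 0.591 20.5
```

Gripped at 50.2 mm reading (+1.6 mm bias = the 52 mm lid) with 20 N. I lift.

Request:
{"name": "move_arm", "arguments": {"motion": [[[-0.001,0,-0.005],[0,0,0],0.1],[[-0.002,0,-0.01],[0,0,0],0.1],[[-0.004,0,-0.02],[0,0,0],0.1],[[-0.008,0,-0.04],[0,0,0],0.1],[[-0.008,0,-0.04],[0,0,0],0.1],[[-0.008,0,-0.04],[0,0,0],0.1],[[-0.008,0,-0.04],[0,0,0],0.1],[[-0.004,0,-0.02],[0,0,0],0.1],[[0,0,0],[0,0,0],0.1]]}}

```text
clock: 17.65
position: [0.5355, 0.2684, 0.1573]
ee_rot: [0.623, 0.776, -0.061, 0.079]
ft_force: [0.8, 0.4, -0.8]
grip_width: 0.596
grasp_force: 21.0
```

```bash
python3 d.py 0.566 -0.195 0.150
```

```text
17.65 [0.5355 0.2684 0.1573] yaw 102.49 z [ 0.047 -0.192 -0.98 ] F [ 0.8  0.4 -0.8] grip 0.596 21.0
tool shift units [-0.598  -0.0945  0.1303]
```

Request:
{"name": "move_arm", "arguments": {"motion": [[[-0.02,-0.003,0.004],[0,0,0],0.1],[[-0.046,-0.0073,0.009],[0,0,0],0.1],[[-0.046,-0.0073,0.009],[0,0,0],0.1],[[-0.046,-0.0073,0.009],[0,0,0],0.1],[[-0.046,-0.0073,0.009],[0,0,0],0.1],[[-0.046,-0.0073,0.009],[0,0,0],0.1],[[-0.046,-0.0073,0.009],[0,0,0],0.1],[[-0.046,-0.0073,0.009],[0,0,0],0.1],[[-0.046,-0.0073,0.009],[0,0,0],0.1],[[-0.046,-0.0073,0.009],[0,0,0],0.1],[[-0.046,-0.0073,0.009],[0,0,0],0.1],[[-0.046,-0.0073,0.009],[0,0,0],0.1]]}}

```text
clock: 18.85
position: [0.56, -0.14, 0.1559]
ee_rot: [0.623, 0.776, -0.063, 0.077]
ft_force: [1.1, -0.0, 0.7]
grip_width: 0.594
grasp_force: 21.0
```

Request:
{"name": "move_arm", "arguments": {"motion": [[[-0.046,-0.0073,0.01],[0,0,0],0.1],[[-0.02,-0.003,0.005],[0,0,0],0.1],[[-0.006,-0.001,0.002],[0,0,0],0.1],[[0,0,0],[0,0,0],0.1],[[0,0,0],[0,0,0],0.1]]}}

```text
clock: 19.35
position: [0.5649, -0.1922, 0.1553]
ee_rot: [0.622, 0.777, -0.062, 0.078]
ft_force: [-0.3, 0.7, -0.2]
grip_width: 0.594
grasp_force: 21.0
```

```bash
python3 d.py 0.566 -0.195 0.05
python3 - <<'E'
from h import *
import cv2
c=pickle.load(open("top.pkl","rb"));g=cv2.cvtColor(c["pixels"],cv2.COLOR_RGB2GRAY)
m=cv2.HoughCircles(cv2.GaussianBlur(g[170:270,320:400],(3,3),0),cv2.HOUGH_GRADIENT,1,30,param1=80,param2=12,minRadius=20,maxRadius=30)[0][:2]
for u,v,r in m: print(u+320,v+170,r,ray(c,u+320,v+170,.048))
E
```

```text
19.35 [ 0.5649 -0.1922  0.1553] yaw 102.67 z [ 0.043 -0.193 -0.98 ] F [-0.3  0.7 -0.2] grip 0.594 21.0
tool shift units [0.0239 0.0006 0.1385]
362.5 206.5 24.3 [ 0.56548254 -0.19445935  0.048     ]
363.5 242.5 21.6 [ 0.47531058 -0.1936909   0.048     ]
```

Pan centre by circle fit is (0.5655, -0.1945), which agrees. Contact is expected at TCP z≈0.0305.

Request:
{"name": "move_arm", "arguments": {"motion": [[[0.006,0,0.036],[0,0,0],0.1],[[0.007,0,0.036],[0,0,0],0.1],[[0.007,0,0.036],[0,0,0],0.1],[[0.006,0,0.028],[0,0,0],0.1],[[0.003,0,0.014],[0,0,0],0.1],[[0,0,0],[0,0,0],0.1],[[0,0,0],[0,0,0],0.1]]}}

```text
clock: 20.05
position: [0.5657, -0.1947, 0.042]
ee_rot: [0.622, 0.776, -0.062, 0.079]
ft_force: [-0.1, 0.2, 0.5]
grip_width: 0.596
grasp_force: 21.0
```

Request:
{"name": "move_arm", "arguments": {"motion": [[[0.0004,0,0.002],[0,0,0],0.1],[[0.0004,0,0.002],[0,0,0],0.1],[[0,0,0],[0,0,0],0.1],[[0,0,0],[0,0,0],0.1]]}}

```text
clock: 20.45
position: [0.565, -0.1955, 0.0383]
ee_rot: [0.623, 0.776, -0.063, 0.078]
ft_force: [0.3, -0.1, -0.2]
grip_width: 0.597
grasp_force: 21.0
```

```bash
python3 d.py 0.5655 -0.1945 0.0305
```

```text
20.45 [ 0.565  -0.1955  0.0383] yaw 102.52 z [ 0.043 -0.194 -0.98 ] F [ 0.3 -0.1 -0.2] grip 0.597 21.0
tool shift units [0.0033 0.0009 0.0099]
```

Request:
{"name": "move_arm", "arguments": {"motion": [[[0.0008,0,0.004],[0,0,0],0.1],[[0.0005,0,0.003],[0,0,0],0.1],[[0,0,0],[0,0,0],0.1],[[0,0,0],[0,0,0],0.1]]}}

```text
clock: 20.85
position: [0.5649, -0.1955, 0.0325]
ee_rot: [0.623, 0.776, -0.063, 0.078]
ft_force: [0.3, 0.0, -0.4]
grip_width: 0.595
grasp_force: 21.0
```

Request:
{"name": "move_arm", "arguments": {"motion": [[[0.0003,0,0.0013],[0,0,0],0.1],[[0,0,0],[0,0,0],0.1],[[0,0,0],[0,0,0],0.1]]}}

```text
clock: 21.15
position: [0.565, -0.1954, 0.0317]
ee_rot: [0.623, 0.776, -0.063, 0.078]
ft_force: [-0.1, 0.2, -0.8]
grip_width: 0.594
grasp_force: 21.0
```

Request:
{"name": "move_arm", "arguments": {"motion": [[[0.0003,0,0.0013],[0,0,0],0.1],[[0,0,0],[0,0,0],0.1],[[0,0,0],[0,0,0],0.1]]}}

```text
clock: 21.45
position: [0.5649, -0.1955, 0.0306]
ee_rot: [0.623, 0.776, -0.063, 0.078]
ft_force: [0.4, -0.3, -0.3]
grip_width: 0.599
grasp_force: 21.0
```

```bash
python3 d.py
```

```text
21.45 [ 0.5649 -0.1955  0.0306] yaw 102.53 z [ 0.043 -0.194 -0.98 ] F [ 0.4 -0.3 -0.3] grip 0.599 21.0
```

Another millimetre at a time until contact shows.

Request:
{"name": "move_arm", "arguments": {"motion": [[[0.0002,0,0.0011],[0,0,0],0.1],[[0,0,0],[0,0,0],0.1],[[0,0,0],[0,0,0],0.1]]}}

```text
clock: 21.75
position: [0.565, -0.1955, 0.0304]
ee_rot: [0.623, 0.776, -0.063, 0.078]
ft_force: [-3.9, 1.4, 6.7]
grip_width: 0.594
grasp_force: 21.6
```

Request:
{"name": "move_arm", "arguments": {"motion": [[[0.0002,0,0.0008],[0,0,0],0.1],[[0,0,0],[0,0,0],0.1],[[0,0,0],[0,0,0],0.1]]}}

```text
clock: 22.05
position: [0.5651, -0.1955, 0.0304]
ee_rot: [0.623, 0.776, -0.063, 0.078]
ft_force: [-6.6, 2.1, 12.0]
grip_width: 0.594
grasp_force: 22.0
```

In contact. I relieve the pressure, open slowly and retreat upward.

Request:
{"name": "move_arm", "arguments": {"motion": [[[-0.0003,0,-0.0013],[0,0,0],0.1],[[0,0,0],[0,0,0],0.1],[[0,0,0],[0,0,0],0.25],[[0,0,0],[0,0,0],0.35],[[0,0,0],[0,0,0],0.5],[[0,0,0],[0,0,0],0.6],[[0,0,0],[0,0,0],0.6],[[0,0,0],[0,0,0],0.6]]}}

```text
clock: 22.85
position: [0.565, -0.1954, 0.0302]
ee_rot: [0.623, 0.776, -0.063, 0.078]
ft_force: [-0.3, -0.2, 0.1]
grip_width: 0.803
grasp_force: 0.0
```

Request:
{"name": "move_arm", "arguments": {"motion": [[[-0.002,0,-0.01],[0,0,0],0.6],[[-0.004,0,-0.02],[0,0,0],0.6],[[-0.008,0,-0.04],[0,0,0],0.6],[[-0.01,0,-0.05],[0,0,0],0.6],[[-0.01,0,-0.05],[0,0,0],0.6],[[-0.01,0,-0.05],[0,0,0],0.6],[[-0.01,0,-0.05],[0,0,0],0.6],[[0,0,0],[0,0,0],0.6],[[0,0,0],[0,0,0],0.6]]}}

```text
clock: 23.75
position: [0.5652, -0.1948, 0.2386]
ee_rot: [0.623, 0.776, -0.062, 0.079]
ft_force: [0.2, 0.5, -0.6]
grip_width: 0.802
grasp_force: 0.0
```

```bash
python3 d.py
python3 - <<'E'
from h import *
import cv2
from workcell import vision
t0=pickle.load(open("side.pkl","rb"))
w=vision.camera("wrist");s=vision.camera("side");pickle.dump(s,open("s8.pkl","rb".replace("r","w")))
g=cv2.cvtColor(w["pixels"],cv2.COLOR_RGB2GRAY)
u,v=proj(w,np.array([.5655,-.1945,.063]));d=np.linalg.norm(np.array(w["R"])@[.5655,-.1945,.063]+w["t"]);r=.026*w["fx"]/d
print("expect",u,v,r)
m=cv2.HoughCircles(cv2.GaussianBlur(g,(3,3),0),cv2.HOUGH_GRADIENT,1,30,param1=60,param2=18,minRadius=int(r*.85),maxRadius=int(r*1.15))
if m is not None:
  for a in m[0][:4]: print(a,ray(w,a[0],a[1],.063))
# side: changed pixels vs. start (bystanders, tower, pan)
df=cv2.absdiff(cv2.GaussianBlur(s["pixels"],(5,5),0),cv2.GaussianBlur(t0["pixels"],(5,5),0)).max(2)
n,l,st,ce=cv2.connectedComponentsWithStats((df>35).astype(np.uint8))
for i in range(1,n):
  if st[i,4]>15: print(st[i],ce[i].round())
print("pan side px",proj(s,np.array([.5655,-.1945,.06])))
# knob in side
gs=cv2.cvtColor(s["pixels"],cv2.COLOR_RGB2GRAY);g0=cv2.cvtColor(t0["pixels"],cv2.COLOR_RGB2GRAY)
for q in(g0,gs):
  b=q[214:238,242:264]<75;ys,xs=np.nonzero(b);print("knob",xs.mean()+242,ys.mean()+214,len(xs))
E
```

```text
23.75 [ 0.5652 -0.1948  0.2386] yaw 102.52 z [ 0.046 -0.195 -0.98 ] F [ 0.2  0.5 -0.6] grip 0.802 0.0
expect 274.9057871973772 146.90651813721854 26.82577855180813
[274.5 148.5  26.1] [ 0.56546404 -0.19612855  0.063     ]
[265.5 325.5  22.7] [ 0.6054755  -0.43077241  0.063     ]
[286   0  38  39 640] [299.  21.]
[314   0  11   8  77] [320.   3.]
[305   9  19  11  91] [313.  13.]
[444   9  31   9 151] [458.  14.]
[ 433   18   37   63 1247] [450.  45.]
[304  31  19  14 123] [312.  39.]
[301  49  31  51 786] [313.  70.]
[557  85   3   7  17] [558.  88.]
[530 176  22   9  85] [540. 180.]
[505 178  14  12  77] [513. 183.]
[291 185  41  16 210] [311. 192.]
[530 184   8   4  20] [534. 185.]
[542 193  18  52 447] [551. 222.]
[ 290  200   76   59 1671] [330. 229.]
[538 202   5  21  58] [540. 212.]
[556 203   4  10  26] [558. 207.]
[429 260  41  36 992] [449. 276.]
[553 289   7  16  67] [557. 296.]
[496 326  19  17 105] [505. 335.]
[536 349  12   4  32] [542. 351.]
[512 350  11   6  47] [517. 353.]
[528 355  16  10  91] [535. 359.]
pan side px (np.float64(297.4630783217902), np.float64(166.09109222378993))
knob 252.45454545454547 224.87878787878788 33
knob 252.66666666666666 224.1818181818182 33
```

Checks pass: the dish is on the pan within 2 mm of its middle, the knob is fully home and the hand is clear of everything. I hand in.

```bash
python3 -c "
from workcell import order
print(order.hand_in())"
```

```text
the job is handed in; nothing more can be done
None
```

I handed the job in at about 24 s of the 51 s limit: one dish is on the balance pan, within about 2 mm of its middle, and the slide is fully home; I did not check directly that the stack dropped or that the bystanders stayed put, and the hand-in returned no verdict.

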